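Index a vial counter to the next vial and hold its light hood down on the hidden pin

ROBOT

A 6-joint arm with a two-finger parallel gripper is mounted at the origin on the work surface; the furniture and walls round the work are solid. World frame = base frame: x ahead of the robot, y to its left, z up, the work surface at z = 0. Lengths are in m, angles in rad, forces in N, time in s.
With the tool pointing down it reaches from about 0.35 to 0.975 m from the base axis. Payload 4.9 kg.
Tool frame: the origin (TCP) lies midway between the tips of the shut fingers; the grasp point (between the pads) lies 19 mm behind it; z points along the fingers, y is the line along which they close (so a half turn about z gives the same grasp; the last joint's range is limited). The gripper opens to 85 mm and grips with 20 to 120 N. Pads are 22 mm wide; open, the fingers measure 114 mm over their backs; the gripper's body (76 mm by 85 mm) begins 54 mm behind the grasp point. The pads swing forward as they close: fully open they stand 13 mm farther back than shut.
Start: joints at [-1.37, 0.053, 1.613, -0, 1.476, -0.119], TCP at [0.196, -0.593, 0.231] pointing down, gripper open.
Joint ranges: [-3.01, 3.01], [-1.01, 2.22], [0.06, 2.58], [-1.02, 4.17], [0.09, 2.62], [-3.14, 3.14]. Speed limits (rad/s): [2.57, 2.57, 3.14, 3.14, 3.14, 3.14].

INTERFACE

Orientations are given as a rotation vector (axis times angle).
In Python, from rig import telemetry, optics, manip gives the robot as it stands.
- The arm moves only by the tool arm_command, never from a script. Its argument "targets" is a list of rows, each a list of 7 numbers: the shift along the tool's x, y, z in cm, then the turn, a rotation vector about the tool's x, y, z in rad, then the opening, from 0 (shut) to 1 (fully open). In form: [[dx, dy, dz, wx, wy, wz, fingers], ...]. A call has 1 to 12 rows; each row shifts and turns the commanded pose from where the row before left it, along the tool's axes as they then stand; what a row does not reach is not made up. A row lasts 1/10 s, in which the tool goes at most 50 mm and 8.59 degrees, less where a joint would pass 70% of its speed; a pose out of reach is approached as far as the arm can. A call is refused whole if a number of a shift passes 5 or a number of a turn 0.15, either way. A call with a gripper value outside its range is refused whole. The fingers move at their own pace and stop on an object; "newtons" is the grip in N (left out, the last holds). Time passes only in rows, so rows that do not move let the fingers close. It gives the time, the measured TCP pose, the force, the opening and the grip force at its end, in the units of the state.
- telemetry.read_state(): the state, without advancing time (a new reading comes with each control period).
- optics.camera(name): name is "scene" or "top" or "wrist"; returns the picture (420x560x3 uint8, red, green, blue); there is no depth.
- optics.camera_info(name): a dict with "intrinsics" (3x3 intrinsics, pixels), "eye" and "rotation" of the camera in the world. Camera axes: x right, y up, looking along -z (the intrinsics and any distortion apply to the point x, -y, -z); pixel columns grow to the right and rows downward; lengths in m; the calibration is good to about 2 mm. A picture is of the moment at which its call begins: read the wrist's pose just before it. camera_info takes no time and is no camera call; for the wrist camera it gives the pose at the moment of the call.
- manip.close_job(): hands the job in; it is judged then, once.
The state is a dict: "t": time; "joint_pos": joint angles; "dq": joint speeds; "effort": joint torques, N m; "tool_pos": TCP position; "tcp_rot": TCP orientation; "ft_force": force on the tool from outside, world axes, zero at the start; "wrist_torque": the same for the moment, N m; "opening": finger opening in m; "grasp_force": force on a finger pad.
Only numpy, scipy, OpenCV 4.12 (cv2) and the standard library are available. Lean on these libraries where they do the work, as an engineer would, in place of code of your own. Each camera call takes 0.05 s, during which the arm holds its last target. There are 200 camera calls.

TASK

Turn the knob of the six-place vial rotor by one click, in whichever direction brings the blue-capped vial to the reading position beside the white reading head. Then take the loose black light hood and set it over that vial and onto the head's steel locating pin (the pin disappears into the blind hole under the hood), and press it fully down, flush on the deck, against its two sprung plungers. The plungers push the hood up again, so finish while you are still holding it down; leave the vials standing in their sockets and the funnel and the beaker where they are.

Things in the scene. Friction and masses are not known exactly. Their poses are not given: they have to be found in the camera images.
- counter: Bench vial counter, fixed on the table: grey chassis 156 x 240 mm, rotor at its +y end (axis at own x 0, y +45 mm), white reading head at its -y end. The head's flat aluminium deck, 70 mm above the table, spans own x -55..55, y -104..-34 mm. Origin: centre of the underside; z up, -x its front (small display).
- rotor (a joint): Angle of the grey six-socket rotor (radius 72 mm), rad, counter-clockwise from above; 0 at the start. A sprung roller in a star wheel makes it click every 60 degrees (1.047 rad): within 8 degrees of a click it snaps home, between clicks it stays. 0.25 N m at the knob turns it. Sockets at 55 mm radius, rims 68 mm above the table; vials in four of them, cap tops 95 mm above the table.
- rotor_grip (a point): Centre of the rotor's black bar knob, on the rotor's axis 122 mm above the table. The bar is 16 mm thick along this point's x, 52 mm long along its y (rounded edges) and 32 mm high (106 to 138 mm above the table); it turns with the rotor. Pinch it across its 16 mm from above and twist.
- station (a point): The reading position: the point on the rotor's socket circle nearest the head, 55 mm from the rotor's axis, 70 mm above the table; fixed to the counter, axes as the counter's. The vial to be read must stand centred here.
- vial_1: The blue-capped white plastic vial, 25 mm diameter, 60 mm tall, standing loose in a socket (1.5 mm play), 33 mm of it deep; origin at the centre of its underside. At the start it is one click from the reading position, on one side or the other.
- vial_0: White-capped vial, same size and origin, in the socket one click from the reading position on the other side; to stay in its socket.
- vial_2: White-capped vial, same size and origin, in the socket opposite the reading position; to stay in its socket.
- vial_3: Black-capped vial, same size and origin, at the reading position at the start; to stay in its socket.
- hood: Loose black light hood, 0.13 to 0.21 kg, standing on its open underside on the table. Origin: on the underside, below the grip; z up. Body 54 mm wide, 34 mm high, own y -40..+47.5 mm: a cup open downward at own y +27 (outer radius 20.5, inner 17.5, 30 mm deep) goes over the vial, a block at y -40..+8 holds the pin hole. Seated, its axes are the counter's and it is flush on the deck.
- hood_grip (a point): Middle of the hood's upright grip fin, 58 mm straight above the hood's origin; axes as the hood's. The fin is 16 mm thick along own x, 40 mm long along own y and stands from 34 to 78 mm above the hood's underside. Pinch it across its 16 mm.
- hood_hole (a point): Centre of the mouth of the blind hole in the hood's underside, 12 mm diameter with a chamfer, 17 mm deep, at own y -23 mm of the hood. It cannot be seen from above; a red line on the hood's top points along own y over it.
- pin (a point): Foot of the steel locating pin on the deck (deck level, 70 mm above the table): pin 9 mm diameter, 14.5 mm high with a tapered tip (4.4 mm wide), 50 mm from the reading position on the side away from the rotor; axes as the counter's. Seated, hood_hole coincides with it.
- plunger_a (a joint): Travel of one sprung steel interlock plunger, m, 0 = up, standing 5 mm proud of the deck (10 mm diameter); grows as it is pressed, 0.005 = flush. It needs 2.3 N to start and 4.5 N flush. At counter x -19, y -41 mm.
- plunger_b (a joint): The other plunger, the same, at counter x +19, y -41 mm. Both together push the hood up with 9 N when it is fully down.
- funnel: White funnel standing on its mouth, 70 mm diameter, 66 mm tall, origin at the centre of its underside; leave it alone.
- beaker_5: Clear plastic beaker, 70 mm, 86 mm tall, origin at the centre of its underside; leave it alone.
Mind the look-alikes: they are no part of the job. Of the things like the hood, leave any that is orange; of the rest the smaller one is meant.

How it is judged:
On the way, in this order (a step that is already met when the one before it is completed fails the run):
1. the rotor has clicked round so that the blue-capped vial stands at the reading position (horizontal distance between vial_1 and station below 0.007 m and velocity of joint rotor between -0.15 and 0.15 rad/s), for 0.2 s.
2. the hood has dropped onto the pin over the blue-capped vial (horizontal distance between vial_1 and station below 0.007 m and horizontal distance between hood_hole and pin below 0.0035 m and angle between hood's own z axis and vertical below 0.2 rad and z of hood_hole in the frame of pin below 0.009 m), for 0.1 s.
At the end, for the whole second after the job is handed in: Blue-capped vial within 7 mm of the reading position; hood level, in line (0.14 rad), hole within 3.5 mm of the pin, underside within 2 mm of the deck, both plungers pressed over 3.5 mm; gripper still on the hood with over 2 N, hood at rest; all vials standing in their sockets (horizontal distance between vial_1 and station below 0.007 m and horizontal distance between hood_hole and pin below 0.0035 m and angle between hood's own z axis and vertical below 0.12 rad and z of hood_hole in the frame of pin below 0.002 m and angle between the y axis of hood and the y axis of counter, either way round below 0.14 rad and value of joint each of plunger_a, plunger_b above 0.0035 m and contact force between the fingers and hood above 2 N and linear speed of hood below 0.02 m/s and angle between each of vial_0, vial_1, vial_2, vial_3's own z axis and vertical below 0.25 rad and height (world z) of each of vial_0, vial_1, vial_2, vial_3 below 0.045 m); the arm keeps its last pose, push and grip.
It fails at once if a vial is tipped or pulled out of its socket (angle between any of vial_0, vial_1, vial_2, vial_3's own z axis and vertical above 0.4 rad or height (world z) of any of vial_0, vial_1, vial_2, vial_3 above 0.055 m).
It fails at once if the funnel or the beaker is pushed away (distance of any of funnel, beaker_5 from where it was at the start of the episode above 0.04 m).
It also fails if it takes over 58 s, if anything falls off the work surface, if the arm or the gripper's body presses on something with over 40 N, if the wrist force passes 120 N, or if a joint passes its speed limit or range.

## Working session

There is one attempt and no reset: what is moved stays moved. The work goes in short steps, Python scripts to look and compute and a tool call to move; the robot and the scene stay as the last step left them, time stands still between calls to the robot, and variables do not carry over. Pictures are saved under pics/ and viewed, at most 10 in all, crops included, and the job is handed in when it is done.

Besides the shell and the picture viewer there is one more tool, called after "Emit:" as name([rows], argument=value, ...), one row to a line, values as JSON. arm_command: Moves the arm, as the interface text tells. Its arguments: {"type":"object","properties":{"targets":{"type":"array"},"newtons":{"type":"number"}},"required":["targets"]}

```bash
mkdir -p pics; cat > h.py <<'E'
import numpy as np,cv2
from rig import telemetry,optics,manip
from scipy.spatial.transform import Rotation as R
def snap(n,f):
    i=optics.camera_info(n); im=optics.camera(n); cv2.imwrite('pics/'+f,cv2.cvtColor(im,cv2.COLOR_RGB2BGR)); np.savez('pics/'+f+'.npz',im=im,K=i['intrinsics'],e=i['eye'],r=i['rotation']); return im,i
def ray(i,u,v,z):
    K=np.array(i['intrinsics']);d=np.linalg.inv(K)@[u,v,1]
    d=np.array(i['rotation'])@[d[0],-d[1],-d[2]];e=np.array(i['eye']);return e+d*(z-e[2])/d[2]
def proj(i,p):
    q=np.array(i['rotation']).T@(np.array(p)-i['eye']);q=np.array(i['intrinsics'])@[q[0],-q[1],-q[2]];return q[:2]/q[2]
def load(f):
    d=np.load('pics/'+f+'.npz');return d['im'],dict(intrinsics=d['K'],eye=d['e'],rotation=d['r'])
E
python3 - <<'E'
from h import *
for n in('top','scene'):
    im,i=snap(n,n+'0.png');print(i)
s=telemetry.read_state();print(s)
E
```

```text
{'intrinsics': array([[402.57318436,   0.        , 279.90472144],
       [  0.        , 402.57318436, 208.03281238],
       [  0.        ,   0.        ,   1.        ]]), 'eye': array([ 0.37197728, -0.35196926,  0.93047381]), 'rotation': array([ 0.11603771, -0.11861297, -1.54519771])}
{'intrinsics': array([[427.49637167,   0.        , 282.32757428],
       [  0.        , 427.49637167, 209.12760138],
       [  0.        ,   0.        ,   1.        ]]), 'eye': array([0.04433087, 0.2432835 , 0.52561677]), 'rotation': array([ 0.44148463, -1.2890287 , -2.19835513])}
{'t': 0.1, 'joint_pos': array([-1.36998458e+00,  5.33205410e-02,  1.61415472e+00, -2.70562231e-06,
        1.47601885e+00, -1.19003881e-01]), 'dq': array([-0.00012893, -0.00023846, -0.00156539, -0.00138325, -0.00084237,
        0.00036581]), 'effort': array([ 1.67298771e-03, -3.94897091e+01, -3.71365678e+01, -5.09522135e-05,
        3.85259773e-03, -1.31397306e-05]), 'tool_pos': array([ 0.19637796, -0.59274858,  0.23016873]), 'tcp_rot': array([-3.09963652e+00, -4.99924901e-01,  1.26288809e-04]), 'ft_force': array([ 0.1587998 , -0.39911754, -0.15348123]), 'wrist_torque': array([-0.00443486, -0.02185859,  0.01422037]), 'grasp_force': 0.0, 'opening': 0.08539307632515812}
```

View pics/top0.png

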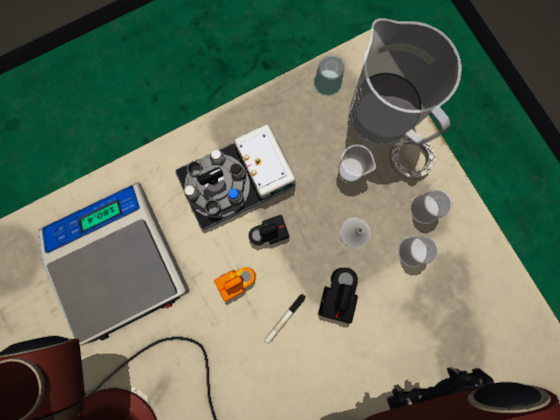

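View pics/scene0.png

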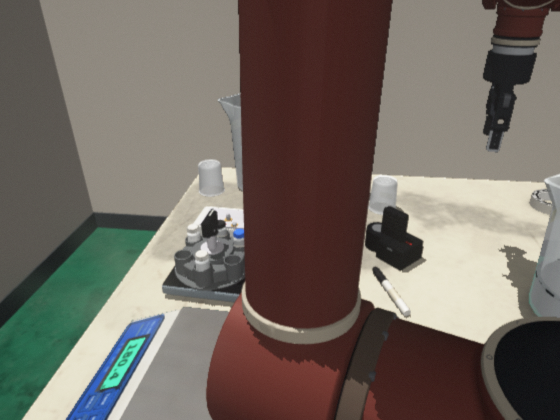

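The top view shows the counter (rotor at about (215,182), head at (265,160), blue cap at (234,195)). The small black hood is at (270,232), the larger black one at (342,293), and the orange one at (235,285).

```bash
sed -i "s/i=optics.camera_info(n); im/i=dict(optics.camera_info(n)); i['rotation']=R.from_rotvec(i['rotation']).as_matrix(); im/" h.py
python3 - <<'E'
from h import *
im=cv2.imread('pics/top0.png')
cv2.imwrite('pics/c1.png',cv2.resize(im[110:260,165:305],None,fx=4,fy=4,interpolation=cv2.INTER_CUBIC))
E
```

```text
(no output)
```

View pics/c1.png

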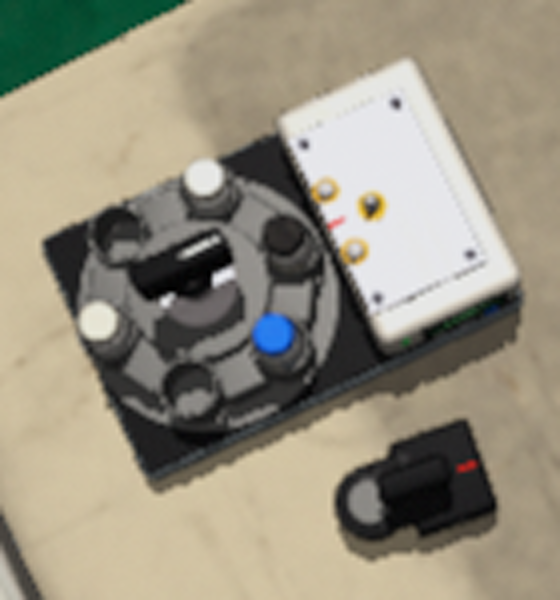

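The crop shows caps at blue (274,334), white (205,178), white (99,322) and black (290,235). The pin is at (372,205), the plungers at (325,190) and (353,250), and the knob bar runs (140,283)–(225,250). The hood fin runs (388,485)–(447,470), with the red line at (467,466). The blue vial needs a counter-clockwise click.

```bash
python3 - <<'E'
from h import *
i=dict(optics.camera_info('top'));i['rotation']=R.from_rotvec(i['rotation']).as_matrix()
g=lambda x,y,z:ray(i,x/4+165-.4,y/4+110-.4,z)[:2]
pts=dict(blue=g(274,334,.095),w0=g(205,178,.095),w2=g(99,322,.095),blk=g(290,235,.095))
c=(pts['blue']+pts['w0']+pts['w2'])/3
ca=g(372,205,.084)
print(pts,'centre',c,[np.linalg.norm(p-c) for p in pts.values()])
print('pin',ca,'pl',g(325,190,.075),g(353,250,.075))
a=ca-c;print('dist',np.linalg.norm(a),'dir c->pin deg',np.degrees(np.arctan2(a[1],a[0])), 'from w2',np.degrees(np.arctan2(*(c-pts['w2'])[::-1])))
k1,k2=g(140,283,.138),g(225,250,.138);print('knob',k1,k2,np.degrees(np.arctan2(*(k2-k1)[::-1])))
f1,f2=g(388,485,.078),g(447,470,.078);print('fin',f1,f2,np.degrees(np.arctan2(*(f2-f1)[::-1])),'red',g(467,466,.034),'cup',g(368,500,.034))
s=telemetry.read_state();M=R.from_rotvec(s['tcp_rot']).as_matrix();print(M.round(3))
w=dict(optics.camera_info('wrist'));Rw=R.from_rotvec(w['rotation']).as_matrix();print('wcam in tool',M.T@(w['eye']-s['tool_pos']),(M.T@Rw).round(3),w['intrinsics'])
E
```

```text
{'blue': array([ 0.52775138, -0.25250437]), 'w0': array([ 0.61177586, -0.2122378 ]), 'w2': array([ 0.53208205, -0.15993257]), 'blk': array([ 0.58152129, -0.2588983 ])} centre [ 0.5572031  -0.20822491] [np.float64(0.05317963582860245), np.float64(0.05472010172391854), np.float64(0.05443544303579929), np.float64(0.05620647112078817)]
pin [ 0.60195656 -0.30138112] pl [ 0.61226006 -0.27486097] [ 0.5789478  -0.29127104]
dist 0.10334869347316093 dir c->pin deg -64.33976307513227 from w2 -62.5171368137145
knob [ 0.54424942 -0.1892892 ] [ 0.56222141 -0.23122768] -66.80330037723124
fin [ 0.45084294 -0.31417207] [ 0.45954106 -0.3452908 ] -74.3835786671571 red [ 0.46655833 -0.35607505] cup [ 0.44628258 -0.30132129]
[[ 0.949  0.314 -0.   ]
 [ 0.314 -0.949  0.002]
 [ 0.    -0.002 -1.   ]]
wcam in tool [ 8.05972789e-02 -1.00180305e-04 -1.42387186e-01] [[ 0.     0.95   0.313]
 [ 1.    -0.001  0.002]
 [ 0.002  0.313 -0.95 ]] [[375.56426465   0.         273.31585248]
 [  0.         375.56426465 201.30690764]
 [  0.           0.           1.        ]]
```

Emit:
arm_command([
  [3.86,-2.1,0,0,0,0,1],
  [3.86,-2.1,0,0,0,0,1],
  [3.86,-2.1,0,0,0,0,1],
  [3.86,-2.1,0,0,0,0,1],
  [3.86,-2.1,0,0,0,0,1],
  [3.86,-2.1,0,0,0,0,1],
  [3.86,-2.1,0,0,0,0,1],
  [3.86,-2.1,0,0,0,0,1],
  [3.86,-2.1,0,0,0,0,1],
  [3.86,-2.1,0,0,0,0,1],
  [3.86,-2.1,0,0,0,0,1],
  [3.86,-2.1,0,0,0,0,1],
])

```text
t: 1.3
tool_pos: [0.5577, -0.2067, 0.2308]
tcp_rot: [-3.101, -0.5, 0.001]
ft_force: [0.0, -0.8, -0.1]
opening: 0.0854
grasp_force: 0.0
```

Emit:
arm_command([
  [0,0,0,0,0,0.143,1],
  [0,0,0,0,0,0.143,1],
  [0,0,0,0,0,0.143,1],
  [0,0,0,0,0,0.143,1],
  [0,0,0,0,0,0.143,1],
  [0,0,0,0,0,0.143,1],
  [0,0,0,0,0,0.143,1],
  [0,0,0,0,0,0.143,1],
  [0,0,0,0,0,0.143,1],
  [0,0,0,0,0,0.143,1],
  [0,0,0,0,0,0,1],
])

```text
t: 2.4
tool_pos: [0.5567, -0.2083, 0.2307]
tcp_rot: [2.67, -1.655, -0.002]
ft_force: [0.4, 0.4, 0.3]
opening: 0.0858
grasp_force: 0.0
```

```bash
python3 - <<'E'
from h import *
im,i=snap('wrist','w1.png')
E
```

```text
(no output)
```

View pics/w1.png

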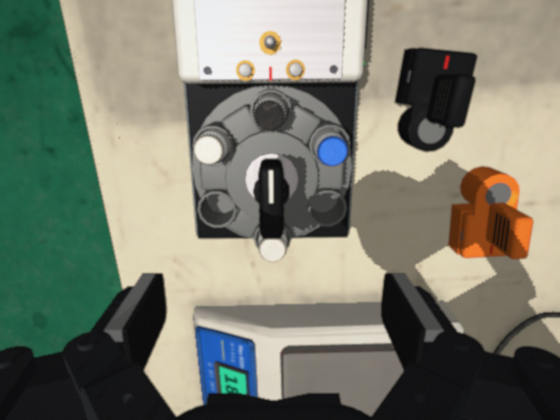

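The wrist view shows the knob bar vertical at (271,188), blue cap (332,151), white caps (207,150) and (272,248), pin (270,42), plungers (246,69) and (296,69). The hood's red line is at (446,62) and its cup disc at (431,131).

```bash
python3 - <<'E'
from h import *
im,i=load('w1.png')
hsv=cv2.cvtColor(im,cv2.COLOR_RGB2HSV)
b=cv2.inRange(hsv,(105,120,100),(125,255,255));b[:120]=0;b[190:]=0;b[:,:300]=0;b[:,360:]=0
def cen(m):
    m_=cv2.moments(m,True);return m_['m10']/m_['m00'],m_['m01']/m_['m00']
u=cen(b);r=cv2.inRange(hsv,(0,150,120),(8,255,255));r1=r.copy();r1[:,:420]=0;r1[100:]=0
r2=r.copy();r2[:,:250]=0;r2[:,290:]=0;r2[100:]=0
print('blue px',u,'red',cen(r1),cen(r2))
P=lambda x,y,z:ray(i,x,y,z)[:2]
B,W0,W2=P(*u,.095),P(207,149.5,.095),P(272,248.5,.095)
c=(B+W0+W2)/3;print('c',c,[np.linalg.norm(p-c) for p in(B,W0,W2)])
pin=P(270.3,40.5,.084);a=pin-c;ang=np.degrees(np.arctan2(a[1],a[0]));print('pin',pin,'len',np.linalg.norm(a),'ang',ang,'ang w2',np.degrees(np.arctan2(*(c-W2)[::-1])))
pa,pb=P(246,69,.075),P(296,69,.075);d=pb-pa;print('pl',pa,pb,'ang perp',np.degrees(np.arctan2(d[1],d[0]))) 
print('knob',P(271,187,.138))
red=P(*cen(r1),.034);cup=P(431.5,131,.034);print('hood red',red,'cup',cup,np.degrees(np.arctan2(*(red-cup)[::-1])))
s=telemetry.read_state();M=R.from_rotvec(s['tcp_rot']).as_matrix();print(s['tool_pos'],M.round(3))
cv2.imwrite('pics/c2.png',cv2.resize(im[30:170,380:500,::-1],None,fx=4,fy=4,interpolation=cv2.INTER_CUBIC))
E
```

```text
blue px (332.2914285714286, 150.76714285714286) red (446.1020408163265, 61.89795918367347) (270.0, 73.5)
c [ 0.55929977 -0.20845286] [np.float64(0.053238144713028665), np.float64(0.05466135554744633), np.float64(0.053858401507379104)]
pin [ 0.60526044 -0.30097324] len 0.10330732291845986 ang -63.58353128168414 ang w2 -62.403493767480164
pl [ 0.61322806 -0.27587379] [ 0.5797183  -0.29252967] ang perp -153.57053266941608
knob [ 0.56351551 -0.21844978]
hood red [ 0.46678826 -0.35576294] cup [ 0.44509748 -0.30173162] -68.12709637985569
[ 0.5567061  -0.20832102  0.23072248] [[ 0.447 -0.895 -0.001]
 [-0.895 -0.447  0.   ]
 [-0.001  0.001 -1.   ]]
```

View pics/c2.png

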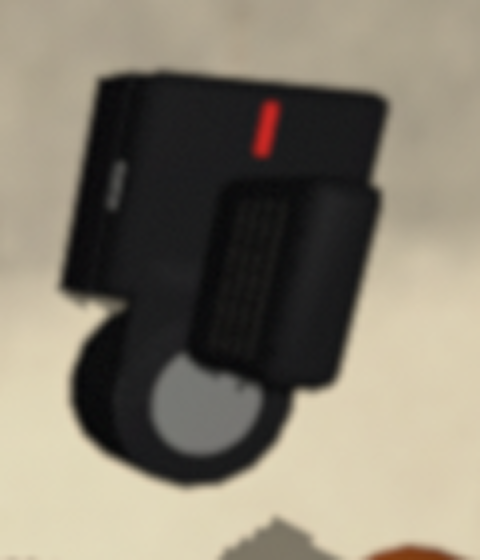

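Emit:
arm_command([
  [0.1,-0.2,2.1,0,0,0,1],
  [0,0,2.1,0,0,0,1],
  [0,0,2.1,0,0,0,1],
  [0,0,2.1,0,0,0,1],
  [0,0,2.1,0,0,0,1],
  [0,0,2.1,0,0,0,1],
  [0,0,0,0,0,0,0],
  [0,0,0,0,0,0,0],
  [0,0,0,0,0,0,0],
  [0,0,0,0,0,0,0],
  [0,0,0,0,0,0,0],
  [0,0,0,0,0,0,0],
], newtons=50)

```text
t: 3.65
tool_pos: [0.5593, -0.2097, 0.1083]
tcp_rot: [2.668, -1.653, 0.002]
ft_force: [-6.5, -0.7, 9.0]
opening: 0.015
grasp_force: 53.1
```

Emit:
arm_command([
  [0,0,-0.35,0,0,0,0],
  [0,0,0,0,0,-0.105,0],
  [0,0,0,0,0,-0.105,0],
  [0,0,0,0,0,-0.105,0],
  [0,0,0,0,0,-0.105,0],
  [0,0,0,0,0,-0.105,0],
  [0,0,0,0,0,-0.105,0],
  [0,0,0,0,0,-0.105,0],
  [0,0,0,0,0,-0.105,0],
  [0,0,0,0,0,-0.105,0],
  [0,0,0,0,0,-0.105,0],
  [0,0,0,0,0,0,0],
])

```text
t: 4.85
tool_pos: [0.5604, -0.2078, 0.1084]
tcp_rot: [-3.139, 0.091, -0.005]
ft_force: [5.7, 1.1, -6.9]
opening: 0.015
grasp_force: 55.0
```

Emit:
arm_command([
  [0,0,0,0,0,0,1],
  [0,0,0,0,0,0,1],
  [0,0,0,0,0,0,1],
  [0,0,0,0,0,0,1],
  [0,0,-2.5,0,0,0,1],
  [0,0,-2.5,0,0,0,1],
  [0,0,-2.5,0,0,0,1],
  [0,0,-2.5,0,0,0,1],
  [-2.5,3.1,0,0,0,0,1],
  [-2.5,3.1,0,0,0,0,1],
  [-2.4,3.1,0,0,0,0,1],
  [-2.4,3.2,0,0,0,0,1],
])

```text
t: 6.05
tool_pos: [0.4528, -0.3282, 0.2093]
tcp_rot: [3.14, -0.094, 0.001]
ft_force: [0.8, -1.3, 0.8]
opening: 0.0857
grasp_force: 0.0
```

Emit:
arm_command([
  [0,0,0,0,0,0.104,1],
  [0,0,0,0,0,0.104,1],
  [0,0,0,0,0,0.104,1],
  [0,0,0,0,0,0.104,1],
  [0,0,0,0,0,0.104,1],
  [0,0,0,0,0,0.104,1],
  [0,0,0,0,0,0.104,1],
  [0,0,0,0,0,0.104,1],
  [0,0,0,0,0,0.104,1],
  [0,0,0,0,0,0.104,1],
  [0,0,0,0,0,0.104,1],
  [0,0,0,0,0,0,1],
])

```text
t: 7.25
tool_pos: [0.4538, -0.3274, 0.209]
tcp_rot: [2.589, -1.779, 0.0]
ft_force: [0.3, 0.9, -0.0]
opening: 0.0854
grasp_force: 0.0
```

```bash
python3 - <<'E'
from h import *
im,i=snap('wrist','w2.png')
s=telemetry.read_state();M=R.from_rotvec(s['tcp_rot']).as_matrix();print(s['tool_pos'],M.round(3))
im,i=snap('top','top2.png')
cv2.imwrite('pics/c3.png',cv2.resize(im[110:260,165:305,::-1],None,fx=4,fy=4,interpolation=cv2.INTER_CUBIC))
E
```

```text
[ 0.45383799 -0.32737781  0.20898961] [[ 0.36  -0.933  0.   ]
 [-0.933 -0.36  -0.   ]
 [ 0.    -0.    -1.   ]]
```

View pics/w2.png

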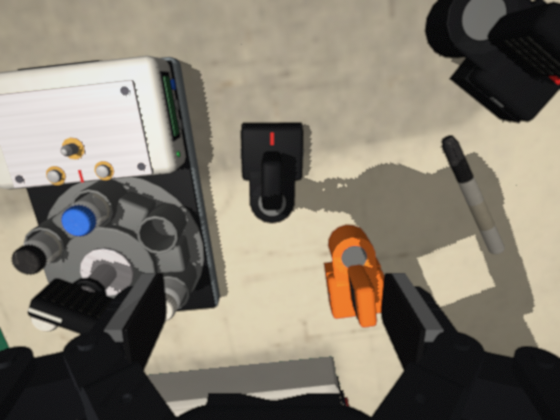

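View pics/c3.png

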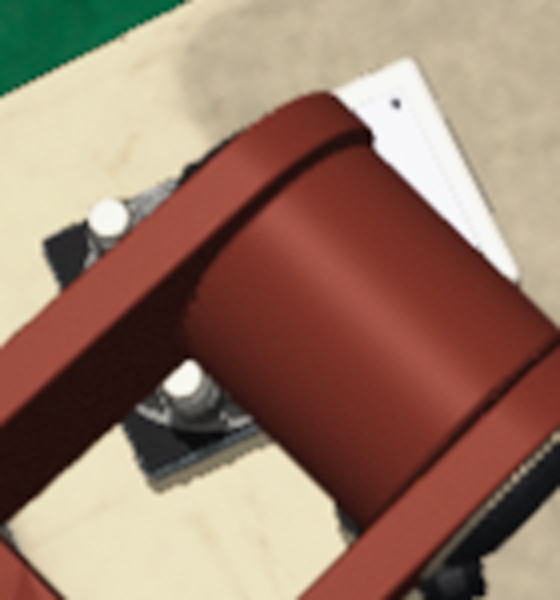

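Blue cap is now at the station (78,220), between plungers (55,176) and (103,171). The hood is centred below the gripper, with its red line at (272,138) and cup end at about (272,220).

```bash
python3 - <<'E'
from h import *
im,i=load('w2.png')
t=np.array([.45384,-.32738]);X=np.array([.36,-.933]);Y=np.array([-.933,-.36])
def L(u,v,z):
    p=ray(i,u,v,z)[:2]-t;return (np.round([p@X*1000,p@Y*1000],1))
g=im.max(2)
for c in(272,255,290):print(c,[(r,int(g[r,c])) for r in range(116,232,2 if c==272 else 4)])
for r in(135,150,175,190,205):print(r,[int(x) for x in g[r,236:310:2]])
hsv=cv2.cvtColor(im,cv2.COLOR_RGB2HSV);r=cv2.inRange(hsv,(0,150,100),(8,255,255));r[:, :250]=0;r[:,300:]=0;r[170:]=0
ys,xs=np.where(r);print('red',xs.mean(),ys.min(),ys.max(),L(xs.mean(),ys.min()-.5,.034),L(xs.mean(),ys.max()+.5,.034),np.polyfit(ys,xs,1)[0])
for z in(0,.034):print(z,'row124',L(272,124,z),'row222',L(272,222,z),'w240',L(241,140,z),L(303,140,z))
print('blue',ray(i,78,220,.095),'pin',ray(i,68,150,.084),'pl',ray(i,55,175,.075),ray(i,103,170,.075))
E
```

```text
272 [(116, 181), (118, 182), (120, 178), (122, 110), (124, 19), (126, 18), (128, 27), (130, 36), (132, 135), (134, 205), (136, 206), (138, 204), (140, 204), (142, 205), (144, 171), (146, 50), (148, 39), (150, 33), (152, 14), (154, 11), (156, 13), (158, 12), (160, 14), (162, 22), (164, 27), (166, 35), (168, 36), (170, 36), (172, 35), (174, 34), (176, 35), (178, 32), (180, 32), (182, 32), (184, 31), (186, 30), (188, 29), (190, 30), (192, 29), (194, 27), (196, 16), (198, 16), (200, 15), (202, 13), (204, 16), (206, 16), (208, 19), (210, 81), (212, 123), (214, 115), (216, 57), (218, 28), (220, 29), (222, 79), (224, 205), (226, 223), (228, 222), (230, 222)]
255 [(116, 169), (120, 167), (124, 18), (128, 27), (132, 44), (136, 44), (140, 43), (144, 42), (148, 40), (152, 40), (156, 39), (160, 38), (164, 37), (168, 36), (172, 38), (176, 40), (180, 37), (184, 34), (188, 38), (192, 40), (196, 38), (200, 35), (204, 34), (208, 31), (212, 33), (216, 155), (220, 222), (224, 222), (228, 222)]
290 [(116, 177), (120, 171), (124, 16), (128, 25), (132, 36), (136, 36), (140, 36), (144, 36), (148, 36), (152
[... 706 characters left out ...]
, 217, 217, 218, 219, 187, 57, 34, 38, 40, 40, 36, 25, 32, 36, 34, 31, 30, 27, 27, 23, 20, 15, 15, 15, 16, 15, 16, 51, 114, 123, 123, 123, 122, 122, 121]
205 [222, 222, 222, 222, 222, 222, 205, 98, 32, 33, 34, 71, 116, 65, 13, 15, 14, 15, 16, 15, 16, 15, 18, 51, 57, 25, 15, 15, 18, 74, 119, 123, 123, 122, 123, 122, 123]
red 271.5 132 145 [36.7 -1.7] [24.9 -1.7] -7.518546608958765e-16
0 row124 [38.9 -1.4] row222 [-58.2  -1.6] w240 [ 24.2 -30.4] [24.1 27.6]
0.034 row124 [42.9 -1.2] row222 [-44.8  -1.4] w240 [ 29.6 -27.5] [29.6 24.9]
blue [ 0.58053412 -0.25813389  0.095     ] pin [ 0.60252316 -0.30281074  0.084     ] pl [ 0.61198177 -0.27688746  0.075     ] [ 0.57886677 -0.29379629  0.075     ]
```

Emit:
arm_command([
  [0.15,-0.15,2.4,0,0,0,1],
  [0,0,2.4,0,0,0,1],
  [0,0,2.4,0,0,0,1],
  [0,0,2.4,0,0,0,1],
  [0,0,2.4,0,0,0,1],
  [0,0,2.4,0,0,0,1],
  [0,0,2.4,0,0,0,1],
  [0,0,0,0,0,0,0],
  [0,0,0,0,0,0,0],
  [0,0,0,0,0,0,0],
  [0,0,0,0,0,0,0],
  [0,0,0,0,0,0,0],
], newtons=60)

```text
t: 8.55
tool_pos: [0.4566, -0.329, 0.0424]
tcp_rot: [2.589, -1.779, 0.004]
ft_force: [1.0, -1.2, 0.1]
opening: 0.0155
grasp_force: 58.4
```

Emit:
arm_command([
  [0,0,0,0,0,0,0],
  [0,0,-2,0,0,0,0],
  [0,0,-2.5,0,0,0,0],
  [0,0,-3,0,0,0,0],
  [0,0,-3,0,0,0,0],
  [0,0,-3,0,0,0,0],
  [0,0,0,0,0,0,0],
  [0,0,0,0,0,0,0],
])

```text
t: 9.35
tool_pos: [0.4558, -0.3282, 0.1758]
tcp_rot: [2.589, -1.779, 0.001]
ft_force: [-1.0, -0.3, -2.3]
opening: 0.0154
grasp_force: 58.8
```

```bash
python3 - <<'E'
from h import *
s=telemetry.read_state();M=R.from_rotvec(s['tcp_rot']).as_matrix();t=s['tool_pos'];print(t,M.round(3))
im,i=snap('wrist','w3.png')
X,Y=M[:2,0],M[:2,1]
hsv=cv2.cvtColor(im,cv2.COLOR_RGB2HSV);r=cv2.inRange(hsv,(0,150,100),(8,255,255));r[:, :250]=0;r[:,300:]=0
ys,xs=np.where(r);print('red rows',ys.min(),ys.max(),'slope',np.polyfit(ys,xs,1)[0])
z=t[2]-.041+.034
for v in(ys.min()-.5,ys.max()+.5):
    p=ray(i,xs.mean(),v,z)[:2]-t[:2];print(p@X,p@Y)
E
```

```text
[ 0.45579909 -0.32821037  0.1758366 ] [[ 0.358 -0.934  0.   ]
 [-0.934 -0.358 -0.   ]
 [ 0.001 -0.    -1.   ]]
red rows 193 216 slope 3.1626513622242724e-16
0.03471226300519611 1.3648161108954952e-05
0.02405046936117125 1.9607812949746983e-05
```

View pics/w3.png

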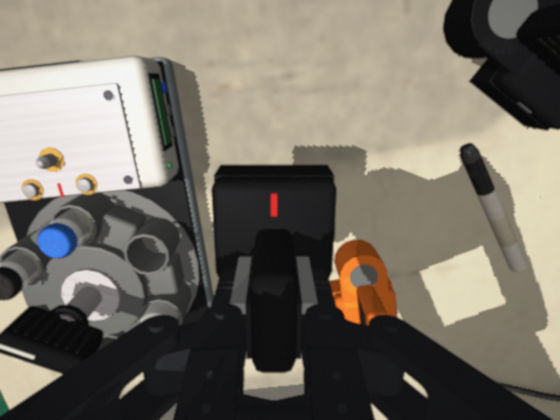

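Hood is held square in the gripper, red line at (274,205). Block front edge is at about row 166 (bottom) and 178 (top).

```bash
python3 - <<'E'
from h import *
im,i=load('w3.png')
t=np.array([.4558,-.32821,.17584]);X=np.array([.358,-.934])
g=im.max(2).astype(int)
print([(r,int(g[r,255:265].mean())) for r in range(160,190)])
for v,z in((165,0),(166,0),(167,0),(176,.034),(178,.034),(180,.034)):print(v,z,(ray(i,260,v,z+t[2]-.0424)[:2]-t[:2])@X)
# pin measured now
print('pin',ray(i,44,158.5,.084),'pl',ray(i,32,188.5,.075),ray(i,87,183,.075),'blue',ray(i,57,240,.095))
E
```

```text
[(160, 188), (161, 187), (162, 185), (163, 171), (164, 133), (165, 76), (166, 26), (167, 12), (168, 13), (169, 13), (170, 14), (171, 13), (172, 13), (173, 14), (174, 18), (175, 22), (176, 20), (177, 16), (178, 14), (179, 15), (180, 18), (181, 20), (182, 22), (183, 24), (184, 26), (185, 27), (186, 28), (187, 29), (188, 31), (189, 33)]
165 0 0.03832029476342559
166 0 0.037806820072275434
167 0 0.03729246421914332
176 0.034 0.04142755581821923
178 0.034 0.040572773525465636
180 0.034 0.039715024395077896
pin [ 0.60276152 -0.30514923  0.084     ] pl [ 0.61118528 -0.2778447   0.075     ] [ 0.57732257 -0.29500231  0.075     ] blue [ 0.57971049 -0.25895934  0.095     ]
```

Emit:
arm_command([
  [0.07,-1.84,0,0,0,0,0],
  [0.07,-1.84,0,0,0,0,0],
  [0.07,-1.84,0,0,0,0,0],
  [0.07,-1.84,0,0,0,0,0],
  [0.07,-1.84,0,0,0,0,0],
  [0.07,-1.84,0,0,0,0,0],
  [0.08,-1.84,0,0,0,0,0],
  [0.08,-1.84,0,0,0,0,0],
  [0,0,0,0,0,-0.047,0],
  [0,0,0,0,0,-0.047,0],
  [0,0,0,0,0,0,0],
  [0,0,0,0,0,0,0],
])

```text
t: 10.6
tool_pos: [0.5959, -0.2805, 0.1756]
tcp_rot: [-2.669, 1.656, 0.0]
ft_force: [0.6, -0.3, -1.7]
opening: 0.0156
grasp_force: 59.0
```

```bash
python3 - <<'E'
from h import *
s=telemetry.read_state();M=R.from_rotvec(s['tcp_rot']).as_matrix();t=s['tool_pos']
print(t,np.degrees(np.arctan2(M[1,0],M[0,0])),s['ft_force'])
d=(np.array([.5953,-.2809])-t[:2]);print('tool shift cm',d@M[:2,:2]*100)
snap('wrist','w4.png')
snap('scene','s4.png')
E
```

```text
[ 0.59592986 -0.28045035  0.17561006] -63.6361243496684 [ 0.57371322 -0.3216062  -1.72422875]
tool shift cm [0.01231838 0.07640302]
```

View pics/w4.png

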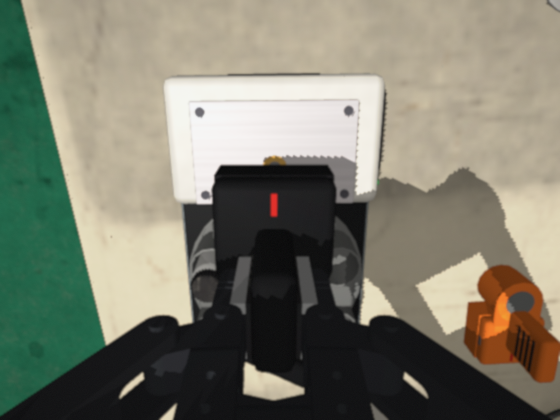

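Pin ring is visible in line with the hood's centreline at (274,160); deck plate corners are symmetric about column 274, so lateral alignment is good. I'll check the along-axis position from the deck's far edge and the ring.

```bash
python3 - <<'E'
from h import *
im,i=load('w4.png')
s=telemetry.read_state();M=R.from_rotvec(s['tcp_rot']).as_matrix();t=s['tool_pos']
L=lambda f,u,v,z:((ray(f,u,v,z)[:2]-t[:2])@M[:2,:2]*1000).round(1)
for n,u,v in(('plate L',190,100),('plate R',358,100),('cover top',274,75),('cover L',165,85),('cover R',383,85),('dotL',199,112),('dotR',348,111),('dot2L',205.5,194),('dot2R',344,193)):print(n,L(i,u,v,.07))
c=im[150:170,274];print([tuple(map(int,x)) for x in c])
print([int(x) for x in im[90:106,274,2]])
print('ring top',[L(i,274,v,.07) for v in(156,158)])
# same features in w1
im1,i1=load('w1.png');print('w1 pin foot',[int(x) for x in im1[25:60,270,2]])
print('w1 ring rows->',[(v,L(i1,270,v,.07)) for v in(30,42,54)],'dots',L(i1,208,70,.07),L(i1,333,69,.07))
E
```

```text
plate L [ 66.2 -53.8]
plate R [66.2 53.5]
cover top [81.3 -0.2]
cover L [ 75.3 -68.9]
cover R [75.4 68.6]
dotL [ 58.7 -48.5]
dotR [59.4 47.5]
dot2L [  3.3 -47.4]
dot2R [ 4.1 48.3]
[(238, 233, 232), (239, 234, 233), (240, 235, 233), (239, 234, 232), (235, 227, 220), (225, 202, 168), (211, 171, 110), (187, 145, 74), (151, 117, 57), (130, 101, 50), (121, 97, 55), (106, 88, 62), (85, 78, 70), (71, 70, 69), (55, 55, 54), (33, 32, 32), (13, 12, 12), (13, 13, 14), (13, 11, 13), (12, 13, 14)]
[235, 235, 235, 235, 236, 236, 236, 235, 233, 220, 196, 211, 230, 235, 236, 236]
ring top [array([30. , -0.1]), array([28.6, -0.1])]
w1 pin foot [228, 229, 230, 230, 225, 195, 138, 99, 94, 99, 110, 124, 142, 169, 190, 198, 196, 186, 165, 134, 104, 89, 80, 70, 74, 88, 94, 94, 104, 142, 196, 228, 234, 237, 237]
w1 ring rows-> [(30, array([30.8,  0. ])), (42, array([22.6,  0. ])), (54, array([14.3,  0. ]))] dots [  2.9 -47.2] [ 3.7 47.9]
```

Emit:
arm_command([
  [-0.05,0.0,0.9,0,0,0,0],
  [0,0,0.9,0,0,0,0],
  [0,0,0.9,0,0,0,0],
  [0,0,0.9,0,0,0,0],
  [0,0,0.9,0,0,0,0],
  [0,0,0,0,0,0,0],
  [0,0,0,0,0,0,0],
])

```text
t: 11.4
tool_pos: [0.5949, -0.2804, 0.1304]
tcp_rot: [-2.67, 1.656, 0.001]
ft_force: [0.8, -0.2, -1.8]
opening: 0.015
grasp_force: 59.0
```

Emit:
arm_command([
  [0,0,0.3,0,0,0,0],
  [0,0,0.3,0,0,0,0],
  [0,0,0.3,0,0,0,0],
  [0,0,0,0,0,0,0],
  [0,0,0,0,0,0,0],
])

```text
t: 11.9
tool_pos: [0.595, -0.2804, 0.1217]
tcp_rot: [-2.67, 1.656, 0.0]
ft_force: [-0.1, 0.1, -1.3]
opening: 0.0152
grasp_force: 59.0
```

Emit:
arm_command([
  [0,0,0.25,0,0,0,0],
  [0,0,0.25,0,0,0,0],
  [0,0,0.25,0,0,0,0],
  [0,0,0.2,0,0,0,0],
  [0,0,0,0,0,0,0],
  [0,0,0,0,0,0,0],
])

```text
t: 12.5
tool_pos: [0.5954, -0.2806, 0.1137]
tcp_rot: [2.67, -1.656, 0.001]
ft_force: [-2.4, 0.8, 6.4]
opening: 0.0152
grasp_force: 60.0
```

Emit:
arm_command([
  [0,0,0.2,0,0,0,0],
  [0,0,0.2,0,0,0,0],
  [0,0,0,0,0,0,0],
  [0,0,0,0,0,0,0],
])

```text
t: 12.9
tool_pos: [0.5959, -0.2809, 0.1124]
tcp_rot: [2.67, -1.655, 0.003]
ft_force: [-6.6, 3.3, 14.2]
opening: 0.0151
grasp_force: 61.3
```

Emit:
arm_command([
  [0,0,0.2,0,0,0,0],
  [0,0,0,0,0,0,0],
  [0,0,0,0,0,0,0],
])

```text
t: 13.2
tool_pos: [0.5963, -0.2811, 0.1123]
tcp_rot: [2.67, -1.655, 0.005]
ft_force: [-8.9, 4.6, 21.1]
opening: 0.0157
grasp_force: 62.3
```

```bash
python3 - <<'E'
from h import *
snap('wrist','w5.png');s=telemetry.read_state();print(s['tool_pos'],s['ft_force'],s['grasp_force'],np.abs(s['dq']).max())
E
```

```text
[ 0.59634255 -0.28113529  0.11238335] [-8.23648684  5.32026504 21.18739666] 62.28266000747681 0.0015676807546969173
```

View pics/w5.png

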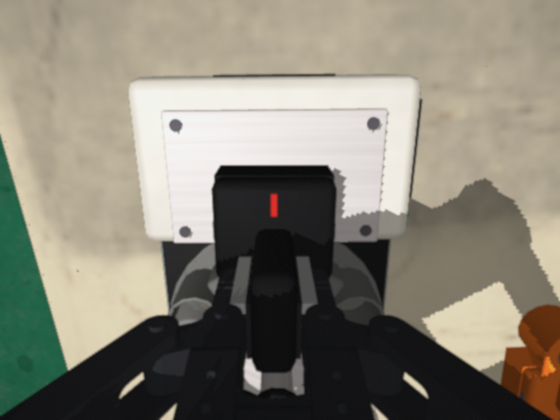

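The hood sits flat on the deck, centred between the deck screws at (175,125) and (373,124), with the pin hidden under it. It has bottomed out at the height I expected, with 21 N of push.

```bash
python3 -c "
from rig import manip
print(manip.close_job())"
```

```text
the job is handed in; nothing more can be done
None
```

I clicked the rotor round so the blue-capped vial is at the reading position, set the hood over it and onto the pin, and handed in while pressing it flush on the deck (about 21 N down, 62 N grip); no verdict came back.

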